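# Find the softer of two leaf strips and mark both

### The job

One of the two metal strips on the bending rig is softer than the other. With the fingertips, press each strip down on its rubber mid-span pad with about 6 N, hold for half a second and let it spring back, leaving the drag pointers where the strips have pushed them. Then lay the long thin rod centred in the V trough beside the strip that dipped more and the short thick rod centred in the V trough beside the other, and leave the other things on the table alone.

Things in the scene. Friction and masses are not known exactly. Their poses are not given: they have to be found in the camera images.
- rig: bending rig fixed to the table: plywood base 255 (x) x 360 (y) x 12 mm; at its far (+x) edge a grey clamp head 150 wide, x +62 to +124 mm, 130 high, holds two aluminium strips. Origin: centre of the base's underside; x from the strips' tips to the clamp, y to the left, z up. A stay hidden in the clamp stiffens one strip; which one changes from run to run and cannot be seen
- strip_left: aluminium leaf at rig y +45 mm: span 160, width 30, thickness 3, 85 mm above the table. Origin at its root (rig x +60 mm), tip along -x; z is up and tilts as it dips. A spring: with 6 N on the pad the softer strip's tip dips about 16 mm (the pad half that), the stiffer's about 6; stop at 0.24 rad. More than 14 N damages it
- strip_right: the same at rig y = -45 mm
- pad_left (a point): centre of the top face of the black rubber pad (28 x 26 mm, 5 mm thick) halfway along the left strip, 80 mm from root and tip; 91.5 mm above the table at rest
- pad_right (a point): the same on the right strip
- gauge_left: gauge of the left strip: steel post 98 mm high on the base in front of the strip's tip (rig x = -117 mm, y = +45 mm), with a white ticked plate and a black rider, the drag pointer. Not to be touched by the robot. Origin at the post's foot
- gauge_right: the same for the right strip (rig y = -45 mm)
- pointer_left (a joint): how far the left drag pointer has been pushed down by the strip's tip, in m; 0 at the start, at most 0.035. Friction holds it where the strip's greatest dip left it
- pointer_right (a joint): the same for the right strip
- trough_left (a point): V trough at rig y +145 mm, beside the left strip: point on its fold, middle of its length, 24 mm above the table. Fold along rig x; walls at 45 degrees, to 24 mm above the fold. Two V pieces, each 40 long, stand 25 to 65 mm before and behind this point; the 50 mm between is open for fingers (base top 12 mm below the fold)
- trough_right (a point): the same at rig y = -145 mm, beside the right strip
- rod_long: long thin dark wooden round rod, 190 mm long, 18 mm diameter, about 0.07 kg, lying on the table at one side of the rig; its own x axis runs along the rod. In a trough its axis lies 13 mm above the fold
- rod_long_center (a point): middle of the long rod, on its axis
- rod_short: short thick dark wooden round rod, 130 mm long, 30 mm diameter, about 0.1 kg, lying at the other side; its own x axis runs along the rod. In a trough its axis lies 21 mm above the fold
- rod_short_center (a point): middle of the short rod, on its axis
- mug: bystander, to be left alone: white mug, 78 mm across, 97 high; origin under its centre
- pin_cup: bystander, to be left alone: clear tub of push pins, 55 across, 30 high; origin under its centre

How it is judged (in metres and radians):
On the way, in this order (a step that is already met when the one before it is completed fails the run):
1. one strip is pressed steadily with the fingers, with 4 to 9 N ((contact force between the fingers and strip_left between 4 and 9 N or contact force between the fingers and strip_right between 4 and 9 N)), for 0.2 s.
2. the other strip is pressed likewise, the first having sprung back with its pointer left down (((contact force between the fingers and strip_left between 4 and 9 N and value of joint pointer_right above 0.003 m and angle between strip_right's own z axis and vertical below 0.02 rad) or (contact force between the fingers and strip_right between 4 and 9 N and value of joint pointer_left above 0.003 m and angle between strip_left's own z axis and vertical below 0.02 rad))), for 0.2 s.
3. both strips have been pressed and have sprung back: the softer strip's pointer stands at 10 to 29 mm, the stiffer's at 3 to 9 mm; the rods still lie on the table (((value of joint pointer_left between 0.01 and 0.029 m and value of joint pointer_right between 0.003 and 0.009 m) or (value of joint pointer_right between 0.01 and 0.029 m and value of joint pointer_left between 0.003 and 0.009 m)) and angle between each of strip_left, strip_right's own z axis and vertical below 0.02 rad and height (world z) of each of rod_long_center, rod_short_center below 0.03 m), for 0.2 s.
At the end, for the whole second after the job is handed in: softer strip's pointer at 10 to 29 mm, stiffer's at 3 to 9 mm; strips back up (0.02 rad); long rod at rest in the V trough beside the softer strip, short rod in the other, middles within 30 mm of the trough's, bedded on both walls (5 mm sideways, 4 mm height), within 0.06 rad of the fold (((value of joint pointer_left between 0.01 and 0.029 m and value of joint pointer_right between 0.003 and 0.009 m and horizontal distance between rod_long_center and trough_left below 0.03 m and y of rod_long_center in the frame of trough_left between -0.005 and 0.005 m and z of rod_long_center in the frame of trough_left between 0.0087 and 0.0167 m and angle between the x axis of each of rod_long, rod_short and the x axis of rig, either way round below 0.06 rad and linear speed of each of rod_long, rod_short below 0.02 m/s and horizontal distance between rod_short_center and trough_right below 0.03 m and y of rod_short_center in the frame of trough_right between -0.005 and 0.005 m and z of rod_short_center in the frame of trough_right between 0.0172 and 0.0252 m) or (value of joint pointer_right between 0.01 and 0.029 m and value of joint pointer_left between 0.003 and 0.009 m and horizontal distance between rod_long_center and trough_right below 0.03 m and y of rod_long_center in the frame of trough_right between -0.005 and 0.005 m and z of rod_long_center in the frame of trough_right between 0.0087 and 0.0167 m and angle between the x axis of each of rod_long, rod_short and the x axis of rig, either way round below 0.06 rad and linear speed of each of rod_long, rod_short below 0.02 m/s and horizontal distance between rod_short_center and trough_left below 0.03 m and y of rod_short_center in the frame of trough_left between -0.005 and 0.005 m and z of rod_short_center in the frame of trough_left between 0.0172 and 0.0252 m)) and angle between each of strip_left, strip_right's own z axis and vertical below 0.02 rad); the robot touches nothing.
It fails at once if a strip is pressed harder than 14 N (contact force between any of the fingers, the arm and strip_left above 14 N or contact force between any of the fingers, the arm and strip_right above 14 N).
It fails at once if the robot touches a gauge or its pointer (contact force between any of the fingers, the arm and gauge_left above 1 N or contact force between any of the fingers, the arm and gauge_right above 1 N).
It fails at once if a bystander is moved by more than 30 mm (distance of any of mug, pin_cup from where it was at the start of the episode above 0.03 m).
It also fails if it takes over 72 s, if anything falls off the work surface, if the arm or the gripper's body presses on something with over 40 N, if the wrist force passes 120 N, or if a joint passes its speed limit or range.

### The arm

A 6-joint arm with a two-finger parallel gripper is mounted at the origin on a cart in front of the work surface, level with it; the furniture and walls round the work are solid. World frame = base frame: x ahead of the robot, y to its left, z up, the work surface at z = 0. Lengths are in mm, angles in rad, forces in N, time in s.
With the tool pointing down it reaches from about 375 to 750 mm from the base axis. Payload 9 kg.
Tool frame: the origin (TCP) lies midway between the tips of the shut fingers; the grasp point (between the pads) lies 19 mm behind it; z points along the fingers, y is the line along which they close (so a half turn about z gives the same grasp; the last joint's range is limited). The gripper opens to 85 mm and grips with 20 to 120 N. Pads are 22 mm wide; open, the fingers measure 114 mm over their backs; the gripper's body (76 mm by 85 mm) begins 54 mm behind the grasp point. The pads swing forward as they close: fully open they stand 13 mm farther back than shut.
Start: joints at [1.056, 0.104, 0.097, 1.564, 0, 1.353], TCP at [175.481, 573.797, 231.331] pointing down, gripper open.
Joint ranges: [-2.99, 2.99], [-0.84, 1.86], [-1.1, 1.16], [-1.84, 2.11], [-1.51, 1.56], [-3.14, 3.14]. Speed limits (rad/s): [2.22, 2.22, 2.57, 3.14, 3.14, 3.14].

### API

Orientations are given as a unit quaternion [w, x, y, z].
In Python, from plant import ctrl gives the robot as it stands. Calls block until the motion is done:
- ctrl.move_ptp(position, orientation): joint-space move of the TCP to a pose.
- ctrl.movel(position, rot=None, vel=150, f_stop=None): straight line of the TCP; rot=None keeps the orientation; vel is the mean speed in mm/s. With f_stop (N) it stops when the force on the tool has changed by that much, and returns True; else False.
- ctrl.move_joints(angles): joint-space move.
- ctrl.release() and ctrl.close_gripper(force=None): open the fingers fully, or close them until they stop; force is the grip in N (None keeps the last).
- ctrl.sleep(seconds).
- ctrl.ik(position, orientation): joint angles nearest the present ones, or None.
- ctrl.get_image(name): name is "scene" or "top" or "wrist"; returns a dict with "image" (384x512x3 uint8, red, green, blue), "range_z" (384x512 float32, mm along the optical axis (not along the pixel's ray), 0 where there is no reading), "intrinsics" (3x3 intrinsics, pixels), "R" (3x3) and "t" (3): a world point X has camera coordinates R X + t. Camera axes: x right, y down, z forward; pixel columns grow to the right and rows downward; lengths in mm; the calibration is good to about 2 mm. A picture is of the moment at which its call begins.
A pose or a line that the arm cannot do raises ctrl.IKError and nothing moves.
- ctrl.job_done(): hands the job in, once; it reports no verdict.
Trained networks look in a picture, given as the dict that the camera call returned (one of the last four; its "shot" number tells which), for a name from the list of things; names that differ only in an ending like _2 or _b are one class to them, and where a whole thing is asked for, a point or a joint stands for the part that bears it (a point fixed in the world has none). Each returns a list of dicts, best first, with "confidence" (0 to 1); they miss things now and then, are a little off and sometimes report something else, mostly with a low value. They report only what shows in the picture. A call takes as long as a camera call.
- ctrl.outline_of(picture, name): "region" (384x512 bool, what is visible of it) and "box" ([centre column, centre row, width, height] in pixels, round what is visible of it).
Readings, each from a call of its own:
- ctrl.read_time(): time.
- ctrl.read_joints(): joint angles.
- ctrl.read_qvel(): joint speeds.
- ctrl.read_joint_torque(): joint torques, N m.
- ctrl.read_ee_pos(): TCP position.
- ctrl.read_ee_rot(): TCP orientation.
- ctrl.read_wrist_force(): force on the tool from outside, world axes, zero at the start.
- ctrl.read_torque(): the same for the moment, N m.
- ctrl.read_gripper_width(): finger opening in mm.
Only numpy, scipy, OpenCV 4.12 (cv2) and the standard library are available. Lean on these libraries where they do the work, as an engineer would, in place of code of your own. Each camera call takes 0.05 s, during which the arm holds its last target. There are 200 camera calls.

## Working session

There is one attempt and no reset: what is moved stays moved. The work goes in short steps, each a Python script; the robot and the scene stay as the last script left them, time stands still between calls to the robot, and variables do not carry over. Pictures are saved under pics/ and viewed, on a budget of 10 in all, crops included, one or two more only if the job needs it, and the job is handed in when it is done.

```bash
ls; mkdir -p pics
cat > h.py <<'E'
from plant import ctrl
import numpy as np, cv2
def save(p,n): cv2.imwrite('pics/'+n+'.png',p['image'][:,:,::-1])
def cloud(p):
    K=p['intrinsics'];z=p['range_z'].astype(float);v,u=np.indices(z.shape)
    c=np.stack([(u-K[0,2])/K[0,0]*z,(v-K[1,2])/K[1,1]*z,z],-1)
    return (c-p['t'])@p['R']   # R^T (c-t)
def pts(p,name,n=0):
    o=ctrl.outline_of(p,name)
    if not o: return None,None
    m=o[n]['region']&(p['range_z']>0)
    return cloud(p)[m],o[n]
E
python3 - <<'E'
from h import *
ims=[]
for c in ['scene','top']:
    p=ctrl.get_image(c); ims.append(p['image'])
    print(c,p['R'].round(3).tolist(),p['t'].round(0))
    for n in ['rig','pad_left','pad_right','gauge_left','gauge_right','rod_long','rod_short','mug','pin_cup']:
        for o in ctrl.outline_of(p,n)[:2]:
            P=cloud(p)[o['region']&(p['range_z']>0)]
            print(n,round(o['confidence'],2),np.round(o['box']),len(P),np.median(P,0).round(0) if len(P) else '')
cv2.imwrite('pics/a.png',cv2.resize(np.vstack(ims),None,fx=.78,fy=.78)[:,:,::-1])
print(ctrl.read_time(),ctrl.read_ee_rot())
E
```

```text
pics
scene [[0.87, -0.493, -0.014], [-0.272, -0.454, -0.849], [0.412, 0.742, -0.529]] [-529.  235. 1143.]
rig 0.77 [254. 209. 122. 101.] 7617 [583. -28.  12.]
rig 0.31 [204. 195.  13.  34.] 205 [480.  83.  46.]
pad_left 0.9 [236. 180.  55.  14.] 316 [576.  68.  84.]
pad_left 0.59 [349. 258.  19.  25.] 388 [ 690. -305.   12.]
pad_right 0.68 [247. 194.  56.  15.] 423 [562. -20.  84.]
pad_right 0.3 [253. 206. 126. 101.] 7771 [583. -28.  12.]
gauge_left 0.51 [204. 192.   8.  31.] 167 [480.  83.  59.]
gauge_left 0.34 [253. 208. 124. 100.] 7640 [583. -28.  12.]
gauge_right 0.6 [216. 213.  10.  28.] 158 [463. -11.  54.]
rod_long 0.67 [167. 166.  40.  12.] 340 [458. 355.  19.]
rod_long 0.59 [293. 295.  63.  48.] 557 [ 500. -343.   13.]
rod_short 0.87 [168. 168.  42.  11.] 325 [463. 354.  19.]
rod_short 0.49 [292. 295.  64.  46.] 575 [ 500. -344.   13.]
mug 0.91 [237. 148.  29.  34.] 775 [692. 296.  59.]
mug 0.42 [295. 296.  63.  47.] 580 [ 501. -343.   13.]
pin_cup 0.92 [348. 258.  23.  20.] 424 [ 690. -304.   13.]
top [[-0.024, -1.0, 0.008], [-0.994, 0.023, -0.105], [0.105, -0.011, -0.994]] [  14.  624. 1077.]
rig 0.72 [241. 205. 126.  98.] 9807 [586.  25.  14.]
pad_left 0.66 [223. 210.  18.  59.] 555 [571.  74.  87.]
pad_right 0.66 [252. 215.  18.  53.] 569 [554. -15.  87.]
gauge_left 0.55 [253. 246.   9.   5.] 72 [464.  -4.  86.]
gauge_left 0.35 [222. 242.   7.   6.] 19 [485.  86.  84.]
rod_long 0.87 [359. 230.  25.  60.] 338 [ 504. -336.   16.]
rod_short 0.83 [131. 253.  21.  46.] 469 [460. 364.  27.]
mug 0.82 [138. 169.  37.  36.] 856 [702. 330.  44.]
pin_cup 0.83 [347. 171.  18.  21.] 252 [ 687. -306.    7.]
pin_cup 0.61 [242. 209. 124.  96.] 9680 [585.  25.  14.]
1.0 [1.83340196e-05 1.47861347e-01 9.89008099e-01 4.77602779e-05]
```

View pics/a.png

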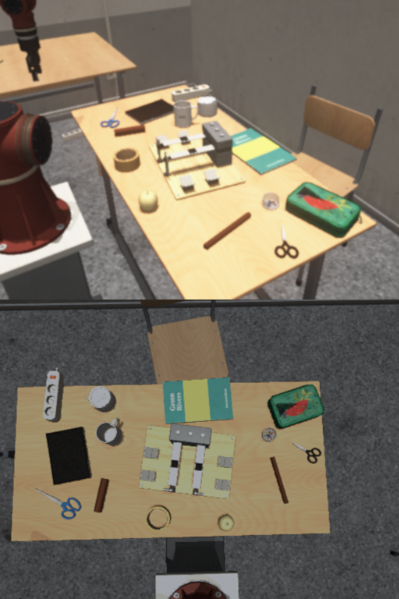

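The strips, both rods and the bystanders all show. The long rod is on the right and the short one on the left. Next I'll fit the geometry from the top cloud.

```bash
cat >> h.py <<'E'
def rect(P):
    (c,s,a)=cv2.minAreaRect(P[:,:2].astype(np.float32)); b=cv2.boxPoints((c,s,a)); e=[b[1]-b[0],b[2]-b[1]]
    e=max(e,key=np.linalg.norm); y=np.arctan2(e[1],e[0]); y=(y+np.pi/2)%np.pi-np.pi/2
    return np.round(c,1),np.round(s,1),round(float(y),3)
def down(yaw):
    # tool z down, tool y (closing line) at world angle yaw+90deg
    from scipy.spatial.transform import Rotation as Ro
    q=(Ro.from_euler('z',yaw)*Ro.from_euler('x',np.pi)).as_quat(); return np.array([q[3],*q[:3]])
E
python3 - <<'E'
from h import *
p=ctrl.get_image('top')
C=cloud(p)
P=C.reshape(-1,3)
def reg(b): return P[(P[:,0]>b[0])&(P[:,0]<b[1])&(P[:,1]>b[2])&(P[:,1]<b[3])]
B=reg((420,760,-200,260))
for lo,hi,n in [(7,17,'base'),(115,140,'clamp')]:
    Q=B[(B[:,2]>lo)&(B[:,2]<hi)]; print(n,len(Q),rect(Q))
for n in ['pad_left','pad_right','rod_long','rod_short']:
    Q,o=pts(p,n); Q=Q[Q[:,2]>(75 if 'pad' in n else 8)]; print(n,rect(Q),np.percentile(Q[:,2],[5,50,95]).round(1))
np.save('top.npy',C)
from scipy.spatial.transform import Rotation as Ro
# go look above rig
for yaw in (-0.19,-0.19+np.pi/2,-0.19-np.pi/2,-0.19+np.pi):
    print(yaw,ctrl.ik([560,30,300],down(yaw)), ctrl.ik([560,30,100],down(yaw)))
E
```

```text
base 6354 (array([591.6,  33. ]), array([433.2, 339.2]), 1.563)
clamp 1146 (array([677.6,  12.8]), array([150.1,  62.6]), 1.425)
pad_left (array([573.8,  73.6]), array([ 29.9, 162.2]), -0.147) [84.4 87.5 92.6]
pad_right (array([558.9, -15.3]), array([ 29.8, 154.5]), -0.146) [83.9 87.4 93. ]
rod_long (array([ 502.7, -335.3]), array([189.3,  17.5]), 0.246) [11.  16.2 19.8]
rod_short (array([460.3, 366.1]), array([ 28.9, 125.9]), -0.213) [19.6 28.1 33. ]
-0.19 [-0.17968499  0.01192344  0.12739569  1.68626858  0.         -3.13127764] [-1.79684987e-01  2.62397299e-03 -2.46075413e-01  1.32209694e+00
  0.00000000e+00 -3.13127764e+00]
1.3807963267948966 [-0.17968499  0.01192344  0.12739569  1.68626858  0.          1.58111134] [-0.17968499  0.00262397 -0.24607541  1.32209694  0.          1.58111134]
-1.7607963267948965 [-0.17968499  0.01192344  0.12739569  1.68626858  0.         -1.56048131] [-0.17968499  0.00262397 -0.24607541  1.32209694  0.         -1.56048131]
2.951592653589793 [-0.17968499  0.01192344  0.12739569  1.68626858  0.          0.01031501] [-0.17968499  0.00262397 -0.24607541  1.32209694  0.          0.01031501]
```

Run:
```python
from h import *
ctrl.close_gripper(20)
ctrl.move_ptp([545,30,330],down(-0.146+np.pi))
ctrl.sleep(.2)
p=ctrl.get_image('wrist'); save(p,'w1')
print(ctrl.read_time(),p['R'].round(2).tolist(),(-p['R'].T@p['t']).round(0),ctrl.read_joints().round(2))
for n in ['pad_left','pad_right']:
    Q,o=pts(p,n)
    if Q is not None: print(n,o['confidence'],rect(Q[Q[:,2]>75]),Q[:,2].max())
C=cloud(p); K=p['intrinsics']; im=p['image'].copy()
def proj(X): c=p['R']@np.array(X)+p['t']; c=K@c; return (int(c[0]/c[2]),int(c[1]/c[2]))
for X in [[572.9,73.6,91.5],[559.8,-15.4,91.5],[607.2,169.6,24],[565,-117.2,24]]: cv2.drawMarker(im,proj(X),(255,0,0),0,12)
cv2.imwrite('pics/w1.png',im[:,:,::-1])
for i in range(3): print(ctrl.read_wrist_force().round(2))
```

```text
4.6333 [[0.15, 0.99, -0.0], [0.95, -0.14, 0.28], [0.27, -0.04, -0.96]] [475.  41. 472.] [-0.18 -0.01  0.16  1.74  0.   -0.04]
pad_left 0.88 (array([573.6,  73. ]), array([ 30.2, 164.3]), -0.147) 93.72861758088298
pad_right 0.91 (array([561.1, -16.1]), array([ 30. , 165.5]), -0.147) 93.81311555735216
[0.71 0.46 0.5 ]
[0.71 0.46 0.5 ]
[0.71 0.46 0.5 ]
```

View pics/w1.png

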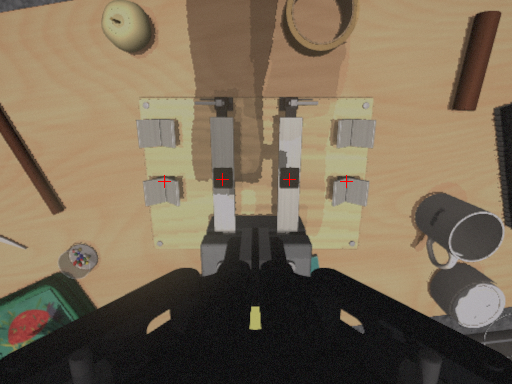

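Both pad markers, at (223,179) and (289,179), are on the pads. The trough middles lie nearer the gauges than my guess, with V pieces at (157,133)/(162,191) and (355,133)/(350,191). I'll measure those while pressing the strips.

Run:
```python
from h import *
p=ctrl.get_image('wrist'); C=cloud(p).reshape(-1,3)
a=-0.146; c,s=np.cos(a),np.sin(a); O=np.array([586.3,26])
d=C[:,:2]-O; r=np.c_[d[:,0]*c+d[:,1]*s,-d[:,0]*s+d[:,1]*c]
for sg in (1,-1):
    m=(abs(r[:,1]*sg-145)<32)&(abs(r[:,0])<125)&(C[:,2]>18)&(C[:,2]<60)
    q=r[m];print(sg,m.sum(),q.min(0).round(1),q.max(0).round(1),rect(np.c_[q,q[:,0]]))
    h,e=np.histogram(q[:,0],np.arange(-120,60,5)); print(list(zip(e.astype(int),h)))
def press(x,y):
    ctrl.movel([x,y,125],vel=200)
    ctrl.movel([x,y,97],vel=60); ctrl.sleep(.3)
    f0=ctrl.read_wrist_force()
    hit=ctrl.movel([x,y,76],vel=8,f_stop=5.6)
    for _ in range(5):
        print(hit,ctrl.read_ee_pos().round(1),(ctrl.read_wrist_force()-f0).round(2)); ctrl.sleep(.12)
    ctrl.movel([x,y,125],vel=60)
press(572.9,73.4)
print(ctrl.read_time())
```

```text
1 1941 [-96.6 117.1] [ 33.4 172.3] (array([-31.6, 144.7]), array([ 54.9, 129.9]), -0.004)
[(np.int64(-120), np.int64(0)), (np.int64(-115), np.int64(0)), (np.int64(-110), np.int64(0)), (np.int64(-105), np.int64(0)), (np.int64(-100), np.int64(49)), (np.int64(-95), np.int64(133)), (np.int64(-90), np.int64(128)), (np.int64(-85), np.int64(131)), (np.int64(-80), np.int64(131)), (np.int64(-75), np.int64(129)), (np.int64(-70), np.int64(122)), (np.int64(-65), np.int64(128)), (np.int64(-60), np.int64(81)), (np.int64(-55), np.int64(0)), (np.int64(-50), np.int64(0)), (np.int64(-45), np.int64(0)), (np.int64(-40), np.int64(0)), (np.int64(-35), np.int64(0)), (np.int64(-30), np.int64(0)), (np.int64(-25), np.int64(0)), (np.int64(-20), np.int64(0)), (np.int64(-15), np.int64(0)), (np.int64(-10), np.int64(80)), (np.int64(-5), np.int64(111)), (np.int64(0), np.int64(119)), (np.int64(5), np.int64(109)), (np.int64(10), np.int64(100)), (np.int64(15), np.int64(111)), (np.int64(20), np.int64(107)), (np.int64(25), np.int64(105)), (np.int64(30), np.int64(67)), (np.int64(35), np.int64(0)), (np.int64(40), np.int64
[... 754 characters left out ...]
int64(-25), np.int64(0)), (np.int64(-20), np.int64(0)), (np.int64(-15), np.int64(0)), (np.int64(-10), np.int64(79)), (np.int64(-5), np.int64(116)), (np.int64(0), np.int64(114)), (np.int64(5), np.int64(110)), (np.int64(10), np.int64(105)), (np.int64(15), np.int64(109)), (np.int64(20), np.int64(110)), (np.int64(25), np.int64(105)), (np.int64(30), np.int64(59)), (np.int64(35), np.int64(0)), (np.int64(40), np.int64(0)), (np.int64(45), np.int64(0)), (np.int64(50), np.int64(0))]
True [572.6  73.5  86.3] [-0.06 -0.84  3.26]
True [572.6  73.5  86.4] [ 0.29 -0.66  2.49]
True [572.6  73.5  86.4] [1.23 0.25 3.31]
True [572.5  73.4  86.4] [1.88 0.33 3.31]
True [572.5  73.5  86.3] [2.32 0.45 3.5 ]
9.7083
```

The wrist reading is noisy, so the first press stopped early at about 3.4 N. I'll press the left strip again in small steps, using the averaged vertical force.

```bash
cat >> h.py <<'E'
def fz(n=6):
    v=[]
    for _ in range(n): v.append(ctrl.read_wrist_force()[2]); ctrl.sleep(.02)
    return float(np.mean(v))
def press(x,y,z0,target=6.0,zmin=80,dz=1.0):
    ctrl.movel([x,y,125],vel=200)
    ctrl.movel([x,y,98],vel=100); ctrl.sleep(.2)
    f0=fz(10); z=z0
    ctrl.movel([x,y,z],vel=20,f_stop=9)
    while True:
        f=fz(5)-f0; print(z,ctrl.read_ee_pos()[2].round(1),round(f,2))
        if f>target-.4 or z<=zmin: break
        z-=dz; ctrl.movel([x,y,z],vel=15,f_stop=6)
    for _ in range(2): ctrl.sleep(.2); print('hold',round(fz(5)-f0,2))
    ctrl.movel([x,y,125],vel=80); ctrl.sleep(.1); print('t',ctrl.read_time())
E
python3 - <<'E'
from h import *
press(572.9,73.4,86.5,zmin=81)
E
```

```text
86.5 86.7 3.48
85.5 85.5 4.32
84.5 84.6 5.13
83.5 83.6 5.13
82.5 82.7 5.84
hold 5.99
hold 6.17
t 14.2333
```

The slope is about 0.7 N/mm, so the left strip is the soft one. Next is the right, using finer steps.

Run:
```python
from h import *
press(560.4,-15.8,90.5,zmin=87,dz=.5)
# look from aside
p=ctrl.get_image('scene')
cv2.imwrite('pics/s1.png',cv2.resize(p['image'][150:270,180:340],(800,600),interpolation=2)[:,:,::-1])
# joint choices for rods
for n,x,y,a in [('long',502.7,-335.3,.246),('short',460.3,366.1,-.213)]:
    for k in (0,np.pi,-np.pi): print(n,ctrl.ik([x,y,20],down(a+k)))
```

```text
90.5 90.7 2.61
90.0 90.1 3.28
89.5 89.6 4.85
89.0 89.1 5.69
hold 5.71
hold 5.6
t 18.4917
long [-0.80438768  0.18864177 -0.19797293  1.18418163  0.          2.09120497]
long [-0.80438768  0.18864177 -0.19797293  1.18418163  0.         -1.05038768]
long [-0.80438768  0.18864177 -0.19797293  1.18418163  0.         -1.05038768]
short [ 0.44971945  0.14144438 -0.25013396  1.17921798  0.         -2.4788732 ]
short [ 0.44971945  0.14144438 -0.25013396  1.17921798  0.          0.66271945]
short [ 0.44971945  0.14144438 -0.25013396  1.17921798  0.          0.66271945]
```

View pics/s1.png

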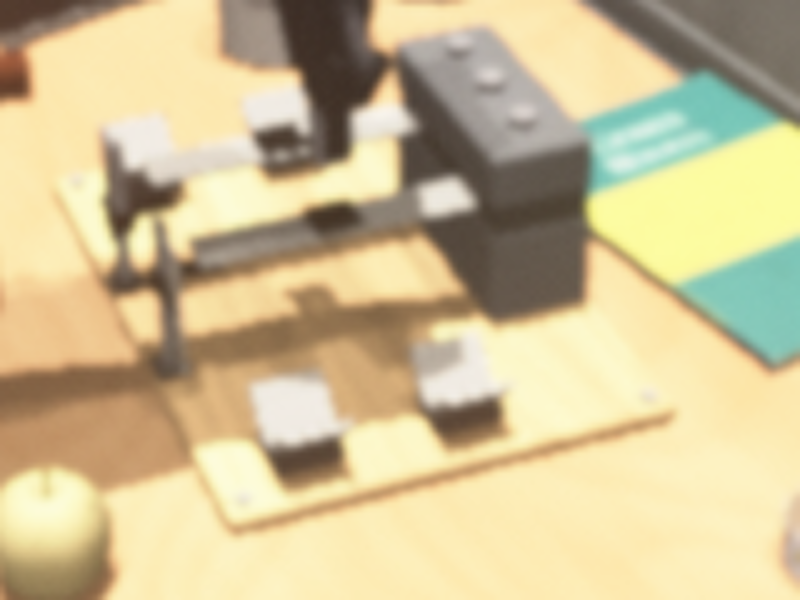

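The right slope is about 2 N/mm, so it's the stiffer strip. The left trough gets the long rod and the right gets the short one. Long rod first.

```bash
cat >> h.py <<'E'
PI=np.pi; RY=-0.146
def pick(name,x,y,a,ztcp):
    ctrl.movel([560,-15 if y<0 else 20,230],vel=250); ctrl.release()
    ctrl.move_ptp([x-50*(1 if 1 else 0),y,230],down(a+PI)); ctrl.sleep(.15)
    p=ctrl.get_image('wrist'); Q,o=pts(p,name)
    if Q is not None:
        Q=Q[(np.hypot(Q[:,0]-x,Q[:,1]-y)<130)&(Q[:,2]>6)]
        print(name,o['confidence'],rect(Q)); R=rect(Q)
        if max(R[1])>115 and np.hypot(*(R[0]-[x,y]))<15: (x,y),a=R[0],R[2]
    x,y=float(x),float(y)
    print('grasp',x,y,a)
    ctrl.move_ptp([x,y,120],down(a+PI)); ctrl.movel([x,y,ztcp],vel=100); ctrl.close_gripper(40)
    print('w',ctrl.read_gripper_width())
    ctrl.movel([x,y,230],vel=200); print('w',ctrl.read_gripper_width(),ctrl.read_time())
def shot(n):
    p=ctrl.get_image('wrist'); save(p,n); return p
E
python3 - <<'E'
from h import *
pick('rod_long',502.7,-335.3,.246,3)
shot('g1')
E
```

```text
rod_long 0.93 (array([ 502.8, -336.6]), array([188.2,  17.3]), 0.242)
grasp 502.8 -336.6 0.242
w 16.308516294223548
w 16.0812640764874 25.2
```

View pics/g1.png

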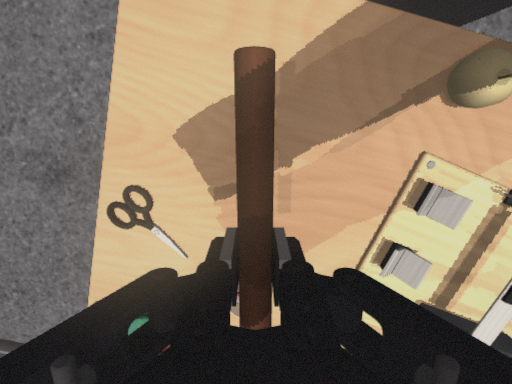

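The long rod is held straight: it runs up the middle from (255,50) to (255,325), between the pads. Now to place it in the left trough.

```bash
cat >> h.py <<'E'
def place(x,y,z):
    ctrl.move_ptp([x,y,220],down(RY+PI)); ctrl.movel([x,y,z+25],vel=200); ctrl.sleep(.1)
    hit=ctrl.movel([x,y,z],vel=30,f_stop=10); print(hit,ctrl.read_ee_pos().round(1),ctrl.read_gripper_width())
    ctrl.sleep(.2); ctrl.release(); ctrl.sleep(.2); ctrl.movel([x,y,230],vel=200); print('t',ctrl.read_time())
E
python3 - <<'E'
from h import *
place(576.1,174.0,31.5)
ctrl.movel([545,130,260],vel=250); ctrl.sleep(.15)
p=shot('p1'); Q,o=pts(p,'rod_long'); print(o['confidence'],rect(Q),np.percentile(Q[:,2],[50,95]))
E
```

```text
False [576.3 174.   31.7] 16.433983966862872
t 31.3833
0.69 (array([579.5, 173.2]), array([ 18. , 196.9]), -0.147) [43.68158008 45.71119854]
```

View pics/p1.png

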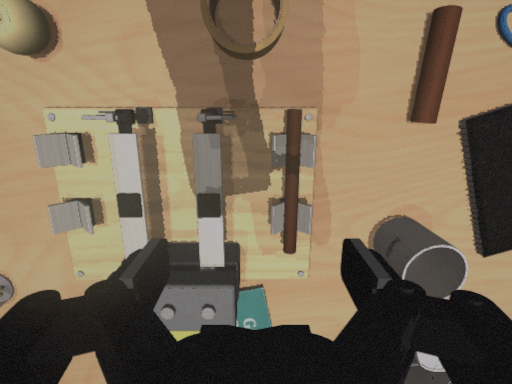

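The long rod is bedded in the left trough: it runs (293,112)–(290,252) across both V's, top at 46 mm and yaw −0.147. Now the short rod.

Run:
```python
from h import *
pick('rod_short',460.3,366.1,-.213,5)
if ctrl.read_gripper_width()>22:
    ctrl.move_ptp([534,100,260],down(RY+PI))
    place(533.9,-113.1,36)
    ctrl.movel([515,-60,270],vel=250); ctrl.sleep(.2)
p=shot('p2')
for n in ['rod_short','rod_long']:
    for o in ctrl.outline_of(p,n)[:2]:
        Q=cloud(p)[o['region']&(p['range_z']>0)]; print(n,o['confidence'],rect(Q),np.percentile(Q[:,2],[50,95]))
```

```text
rod_short 0.56 (array([459.8, 366.9]), array([ 28.3, 130.3]), -0.217)
grasp 459.8 366.9 -0.217
w 28.43541308505794
w 28.765467275011467 38.2
False [ 534.  -113.2   36.1] 28.56424726247205
t 44.2833
rod_short 0.62 (array([ 544.9, -118.4]), array([ 36.5, 153.4]), -0.146) [57.39591327 59.95259074]
rod_long 0.75 (array([583.2, 181. ]), array([ 38. , 200.4]), -0.159) [43.07084055 45.48697338]
```

View pics/p2.png

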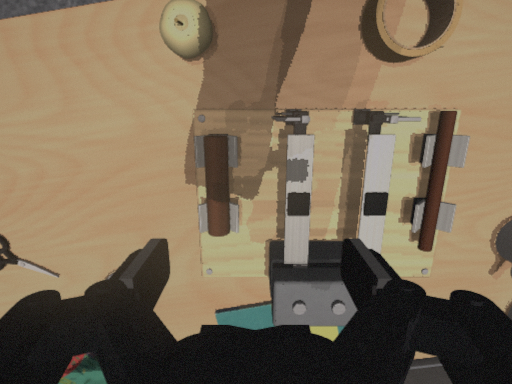

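Both rods are in. The short one runs (217,135)–(218,235) over both right V's with its top at 60 mm, as expected, and the fingers are clear. Handing in.

```bash
python3 -c "
from h import *
ctrl.movel([515,-20,300],vel=200); ctrl.sleep(.3); ctrl.job_done(); print(ctrl.read_time())"
```

```text
the job is handed in; nothing more can be done
the job is handed in; nothing more can be done
```

I pressed both strips, put each rod in its trough and handed the job in at about 45 s of the 72 s allowed. There is no verdict from the system.

- **Strips:** The left strip is the softer one. It gave about 0.7 N/mm at the pad and dipped about 9 mm at 6 N. The right strip gave about 2 N/mm and dipped about 2.7 mm at 5.7 N.
- **Extra press:** My first press on the left strip stopped early at about 3.4 N because the force reading is noisy. I pressed it again to about 6 N before going on to the right strip.
- **Rods:** The long rod is in the left trough and the short rod in the right. In the last close-up views, each lay across both V pieces, in line with the rig. Their tops were at about 46 mm and 60 mm, the heights expected when bedded.
- **Centring:** The long rod's outline put its middle about 4 mm from the trough's. The short rod's outline was oversized (153 mm for a 130 mm rod), so its middle, about 12 mm off by that outline, is only roughly confirmed. Both are within the 30 mm limit.
- **Not checked:** I did not read the drag pointers from the images. From the pad dips they should stand at about 18 mm (left) and 5.5 mm (right), both within range. I didn't re-measure the mug or pin cup at the end, but the arm stayed well away from them.

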